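# Sort tested valve blocks and clamp the passed one

### The arm

A 7-joint arm with a two-finger parallel gripper is mounted at the origin on the work surface. World frame = base frame: x ahead of the robot, y to its left, z up, the work surface at z = 0. Lengths are in m, angles in rad, forces in N, time in s.
With the tool pointing down it reaches from about 0.425 to 0.875 m from the base axis. Payload 4.7 kg.
Tool frame: the origin (TCP) lies between the finger pads; the fingertips stand 14 mm ahead of it and the grasp point (between the pads) lies 5 mm behind it; z points along the fingers, y is the line along which they close (so a half turn about z gives the same grasp; the last joint's range is limited). The gripper opens to 87 mm and grips with 3 to 60 N. Pads are 19 mm wide; open, the fingers measure 117 mm over their backs; the gripper's body (75 mm by 190 mm) begins 51 mm behind the grasp point.
Start: joints at [1.239, 0.321, -0.07, 1.45, 0.023, 1.371, -0.057], TCP at [0.22, -0.612, 0.237] pointing down, gripper open.
Joint ranges: [-2.86, 2.86], [-0.3, 2.09], [-1.38, 1.24], [0.06, 2.45], [-1.56, 4.7], [0.09, 2.05], [-2.69, 2.69]. Speed limits (rad/s): [2.57, 2.57, 3.14, 3.14, 3.14, 3.14, 3.14].

### API

Orientations are given as a rotation vector (axis times angle).
In Python, from bench import ctrl gives the robot as it stands.
- The arm moves only by the shell command python3 -m inch 'ROWS' [OPENING] [FORCE]. ROWS is JSON, a list of rows, each a list of 6 numbers: the shift along the world's x, y, z in mm, then the turn, a rotation vector about the world's x, y, z in degrees. In form: [[tx, ty, tz, rx, ry, rz], ...]. A call has 1 to 20 rows; each row is the pose to reach, as a shift and turn from the pose commanded when the call began; what a row does not reach only later rows make up. A row lasts 1/8 s, in which the tool goes at most 62.5 mm and 10.7 degrees, less where a joint would pass 70% of its speed; a pose out of reach is approached as far as the arm can. A call with a gripper value outside its range is refused whole. OPENING is the finger opening in mm, from 0 to 87, set as the call begins (- or left out, the last holds). The fingers move at their own pace and stop on an object; FORCE is the grip in N (left out, the last holds). Time passes only in rows, so rows that repeat a pose let the fingers close. It gives the time, the measured TCP pose, the force, the opening and the grip force at its end, in the units of the state.
- ctrl.get_state(): the state, without advancing time (a new reading comes with each control period).
- ctrl.get_image(name): name is "scene" or "top"; returns (picture, depth): 420x560x3 uint8, red, green, blue; 420x560 float32, m along the optical axis (not along the pixel's ray), 0 where there is no reading.
- ctrl.camera_params(name): a dict with "mtx" (3x3 intrinsics, pixels), "T" (4x4, takes a point from camera to world coordinates). Camera axes: x right, y down, z forward; pixel columns grow to the right and rows downward; lengths in m; the calibration is good to about 2 mm. A picture is of the moment at which its call begins. camera_params takes no time and is no camera call.
- ctrl.close_job(): hands the job in; it is judged then, once.
The state is a dict: "time": time; "joint_positions": joint angles; "qd": joint speeds; "joint_torque": joint torques, N m; "position": TCP position; "tool_rot": TCP orientation; "ft_force": force on the tool from outside, world axes, zero at the start; "torque": the same for the moment, N m; "grip_width": opening from 0.0 (shut) to 1.0 (fully open); "grip_force": force on a finger pad.
Only numpy, scipy, OpenCV 4.12 (cv2) and the standard library are available. Lean on these libraries where they do the work, as an engineer would, in place of code of your own. Each camera call takes 0.05 s, during which the arm holds its last target. There are 200 camera calls.

### The job

Sort the tested valve blocks by their tags: set the green-tagged one down in the green-railed pass nest, pushing it back against the nest's sprung plunger so that it drops flat behind the lip, and the red-tagged one flat inside the red-railed reject nest. Once the green one is seated, press the pass nest's hold-down lever down, without forcing it, until it clicks over and stays down by itself. Lower the blocks rather than dropping them, leave the yellow-tagged block (not tested yet) where it is, and do not disturb the other things on the bench.

Things in the scene. Friction and masses are not known exactly. Their poses are not given: they have to be found in the camera images.
- block_green: hydraulic valve block of bare aluminium, 100 x 44 x 45 mm (along its x, y, z), about 0.45 kg, lying flat on the 3 mm rubber mat, with a green tag (44 x 28 mm, white border) on top. Origin: centre of its underside; z up. Its two ends are alike.
- block_red: hydraulic valve block of bare aluminium, 100 x 44 x 45 mm (along its x, y, z), about 0.45 kg, lying flat on the 3 mm rubber mat, with a red tag (44 x 28 mm, white border) on top. Origin: centre of its underside; z up. Its two ends are alike.
- block_yellow: hydraulic valve block of bare aluminium, 100 x 44 x 45 mm (along its x, y, z), about 0.45 kg, lying flat on the 3 mm rubber mat, with a yellow tag (44 x 28 mm, white border) on top. Origin: centre of its underside; z up. Its two ends are alike; not tested yet: must stay where it is.
- pass_nest: blue fixed base plate, 10 mm thick, 300 mm long (x from -70 to +230 mm) and 100 mm wide. Origin: on the table under the centre of the seated block; its x axis runs from the open near end towards the lever's hinge, z up.
- pass_seat (a point): centre of the pass nest's pocket floor, 10 mm above the table, axes as the nest; a seated block has its origin here, long axis along x, either end first. In this frame: inner face of a green lip at x = -50 mm (12 mm thick, 50 mm wide, 12 mm above the floor); green side rails with inner faces at y = +-25 mm (8 mm wide, 8 mm high).
- plunger_face (a point): centre of the brass plunger's front face (30 x 30 mm, 4 to 34 mm above the pocket floor). At rest at x = +42 mm from pass_seat, so a block let straight down lands on it; bottoms at x = +52.5 mm (5 N rising to 8 N, then hard). Bottomed by a level block held just above the lip, it leaves the block's tail 2.5 mm to clear the lip on the way down.
- plunger (a joint): plunger travel, m: 0 at rest (fully out), 0.0105 bottomed, about 0.008 behind a seated block.
- clamp (a joint): hold-down lever angle, rad: 0 raised (sprung up, 37 degrees above level), 0.65 level on its stop. Resists with up to about 10 N at the pad, goes over centre near 0.58 and then stays down by itself; released earlier it springs up. It cannot go down over a block that is not seated.
- clamp_pad (a point): centre of the top of the red press pad (40 x 44 mm) near the free end of the yellow lever, moving with it, 131 mm from the hinge axis. In the pass_seat frame about x = +97, z = +147 mm raised; x = +60, z = +72 mm down. The free end is 20 mm nearer the block; down, its nose lies 2.5 mm over the block's top.
- clamp_hinge (a point): middle of the lever's hinge axis, at x = +190 mm, z = +54 mm from pass_seat; the axis runs along the nest's y.
- reject_nest: grey fixed base plate, 150 x 100 x 10 mm (x, y, z) with a red floor and red rails 8 mm high. Origin: on the table under its centre; z up.
- reject_seat (a point): centre of the reject nest's pocket floor, 10 mm above the table; the pocket is 112 mm along x and 56 mm along y inside its rails. A block belongs in it with its long axis along x, either end first.
- wrench: steel wrench 190 mm long, lying flat. Bystander, leave it where it is. Origin: centre of its underside.
- screwdriver: screwdriver 200 mm long, lying. Bystander, leave it where it is. Origin: centre of its underside.
- coupling: steel hose coupling, upright, 40 mm across, 55 mm high. Bystander, leave it where it is. Origin: centre of its underside.
- ferrule: brass ferrule, upright, 34 mm across, 46 mm high. Bystander, leave it where it is. Origin: centre of its underside.
- can: blue can with yellow label, upright, 60 mm across, 130 mm high. Bystander, leave it where it is. Origin: centre of its underside.
Things that resemble listed ones, but are neither listed nor needed, are in the scene too. Leave any orange look-alike of the block_green alone.

How it is judged:
On the way, in this order (a step that is already met when the one before it is completed fails the run):
1. the green-tagged block sits flat in the pass nest between lip and plunger, with the lever still up (x of block_green in the frame of pass_seat between -0.004 and 0.004 m and y of block_green in the frame of pass_seat between -0.0045 and 0.0045 m and z of block_green in the frame of pass_seat between -0.0025 and 0.0025 m and angle between block_green's own z axis and vertical below 0.05 rad and value of joint clamp below 0.3 rad), for 0.2 s.
2. the hold-down lever is pressed down past its detent (value of joint clamp above 0.61 rad), for 0.2 s.
At the end, for the whole second after the job is handed in: Green block at rest flat in the pass nest (within 4 mm along, 4.5 mm across, 2.5 mm in height of pass_seat), lever staying down over it (above 0.61 rad); red block at rest flat in the reject nest (within 9 mm along and across, 2.5 mm in height of reject_seat); tilts under 0.05 rad (x of block_green in the frame of pass_seat between -0.004 and 0.004 m and y of block_green in the frame of pass_seat between -0.0045 and 0.0045 m and z of block_green in the frame of pass_seat between -0.0025 and 0.0025 m and angle between each of block_green, block_red's own z axis and vertical below 0.05 rad and x of block_red in the frame of reject_seat between -0.009 and 0.009 m and y of block_red in the frame of reject_seat between -0.009 and 0.009 m and z of block_red in the frame of reject_seat between -0.0025 and 0.0025 m and linear speed of each of block_green, block_red below 0.01 m/s and angular speed of each of block_green, block_red below 0.1 rad/s and value of joint clamp above 0.61 rad); the robot touches nothing.
It fails at once if the lever or nest is forced: more than 45 N between the robot and the pass nest (contact force between any of the arm, the fingers and pass_nest above 45 N).
It fails at once if a tested block is dropped: it moves at over 0.6 m/s out of the fingers (a fall of about 20 mm) ((linear speed of block_green above 0.6 m/s and contact force between the fingers and block_green below 0.5 N) or (linear speed of block_red above 0.6 m/s and contact force between the fingers and block_red below 0.5 N)).
It fails at once if the yellow-tagged block is moved by more than 10 mm (distance of block_yellow from where it was at the start of the episode above 0.01 m).
It fails at once if a bystander is moved by more than 20 mm (distance of any of wrench, screwdriver, coupling, ferrule, can from where it was at the start of the episode above 0.02 m).
It also fails if it takes over 70 s, if anything falls off the work surface, if the arm or the gripper's body presses on something with over 40 N, if the wrist force passes 120 N, or if a joint passes its speed limit or range.

## Working session

There is one attempt and no reset: what is moved stays moved. The work goes in short steps, Python scripts to look and compute and a shell command to move; the robot and the scene stay as the last step left them, time stands still between calls to the robot, and variables do not carry over. Pictures are saved under pics/ and viewed, at most 10 in all, crops included, and the job is handed in when it is done.

```bash
mkdir -p pics; ls
python3 - <<'E'
from bench import ctrl
import cv2,numpy as np
for n in("scene","top"):
    p,d=ctrl.get_image(n); c=ctrl.camera_params(n)
    cv2.imwrite(f"pics/{n}0.png",p[:,:,::-1]); np.save(f"{n}0_d.npy",d)
    print(n,c["mtx"].round(1).tolist(),c["T"].round(3).tolist())
s=ctrl.get_state();print(s["position"],s["tool_rot"],s["ft_force"])
E
```

```text
pics
scene [[497.2, 0.0, 278.1], [0.0, 497.2, 208.6], [0.0, 0.0, 1.0]] [[-0.352, 0.561, -0.749, 1.624], [0.936, 0.192, -0.296, 0.513], [-0.022, -0.805, -0.592, 0.965], [0.0, 0.0, 0.0, 1.0]]
top [[396.3, 0.0, 286.1], [0.0, 396.3, 213.3], [0.0, 0.0, 1.0]] [[-0.01, -0.979, 0.203, 0.355], [-1.0, 0.01, -0.001, 0.08], [-0.001, -0.203, -0.979, 1.139], [0.0, 0.0, 0.0, 1.0]]
[ 0.22013755 -0.6110925   0.23556552] [-3.09306993e+00 -5.40275719e-01  5.76840982e-04] [ 0.85364609 -0.79104995 -0.35447869]
```

View pics/top0.png

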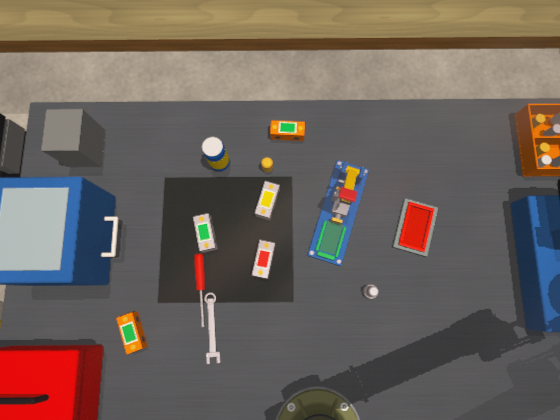

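View pics/scene0.png

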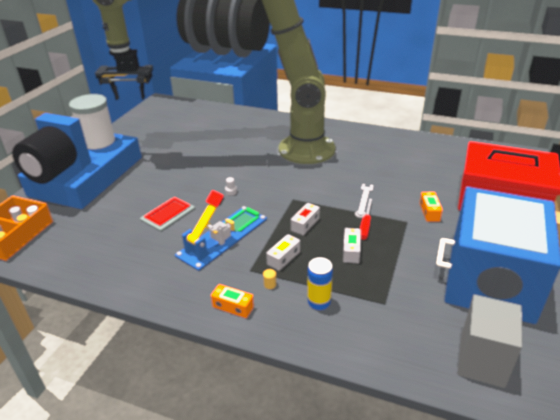

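The top view shows three green tags. (204,232) is on a bare aluminium block on the mat, while (287,128) and (129,333) are on orange look-alikes. The green patch at (331,240) is the pass nest floor. The red tag at (263,259) is on a bare block; the red patch at (416,227) is the reject nest. The yellow-tagged block is at (267,199). I choose (204,232) for green and (263,259) for red.

```bash
cat > h.py <<'E'
import cv2,numpy as np
from bench import ctrl
def ray(n,px,z):
    c=ctrl.camera_params(n);px=np.atleast_2d(px).astype(float)
    d=np.c_[px,np.ones(len(px))]@np.linalg.inv(c["mtx"]).T@c["T"][:3,:3].T
    o=c["T"][:3,3]; return o+d*((z-o[2])/d[:,2])[:,None]
def proj(n,P):
    c=ctrl.camera_params(n);T=np.linalg.inv(c["T"]);q=(np.atleast_2d(P)@T[:3,:3].T+T[:3,3])@c["mtx"].T
    return q[:,:2]/q[:,2:]
def mask(img,col):
    h=cv2.cvtColor(img,cv2.COLOR_RGB2HSV)
    R={"green":[(45,90,50),(85,255,255)],"red":[(0,150,80),(6,255,255)],"red2":[(174,150,80),(180,255,255)],"yellow":[(23,150,90),(33,255,255)],"blue":[(100,120,40),(125,255,255)]}[col]
    return cv2.inRange(h,np.array(R[0]),np.array(R[1]))
def comp(m,px,r=25,pick=True):
    "largest component of mask near pixel"
    w=np.zeros_like(m);cv2.circle(w,tuple(px),r,255,-1);m=m&w
    k,l,s,c=cv2.connectedComponentsWithStats(m);i=1+s[1:,4].argmax()
    return (l==i).astype(np.uint8)
def rect(n,cm,z):
    "min-area rect of mask outline on plane z: centre(mm), long side, short side, long-axis yaw deg"
    cs=max(cv2.findContours(cm,cv2.RETR_EXTERNAL,cv2.CHAIN_APPROX_NONE)[0],key=cv2.contourArea)[:,0]
    P=(ray(n,cs,z)[:,:2]*1000).astype(np.float32)
    (x,y),(a,b),t=cv2.minAreaRect(P)
    if a<b:a,b,t=b,a,t+90
    return round(x,1),round(y,1),round(a,1),round(b,1),round((t+90)%180-90,1)
def depthpt(n,d,px):
    c=ctrl.camera_params(n);z=d[px[1],px[0]];v=np.linalg.inv(c["mtx"])@[px[0],px[1],1]*z
    return (c["T"][:3,:3]@v+c["T"][:3,3])*1000
E
python3 - <<'E'
from h import *
im={n:cv2.imread(f"pics/{n}0.png")[:,:,::-1].copy() for n in("top","scene")}
D=np.load("top0_d.npy")
for nm,col,p,ps in(("g","green",(204,232),(352,240)),("r","red",(263,259),(306,213)),("y","yellow",(267,199),(285,246))):
    print(nm,"top",rect("top",comp(mask(im["top"],col),p,18),.048),"scene",rect("scene",comp(mask(im["scene"],col),ps,14),.048),depthpt("top",D,p).round())
print("rej",rect("top",comp(mask(im["top"],"red"),(416,227),40),.012),rect("scene",comp(mask(im["scene"],"red")|mask(im["scene"],"red2"),(167,212),35),.012))
print("passgreen",rect("top",comp(mask(im["top"],"green"),(331,240),40),.014))
b=mask(im["top"],"blue");w=np.zeros_like(b);cv2.circle(w,(339,213),62,255,-1);b&=w
pts=cv2.findNonZero(cv2.morphologyEx(b,cv2.MORPH_OPEN,np.ones((2,2))))[:,0]
(x,y),(a,bb),t=cv2.minAreaRect((ray("top",pts,.010)[:,:2]*1000).astype(np.float32));print("plate",x,y,a,bb,t)
for nm,p in(("wrench",(212,330)),("can",(212,146)),("coup",(371,291)),("ferr",(267,163)),("driver",(200,272)),("pad",(348,195)),("floor",(331,240))): print(nm,depthpt("top",D,p).round())
c=cv2.hconcat([cv2.resize(im["top"][205:295,180:290],(400,327)),cv2.resize(im["top"][150:280,300:459],(400,327))]);cv2.imwrite("pics/c1.png",c[:,:,::-1])
E
```

```text
g top (532.7, 309.4, 42.4, 26.0, 12.8) scene (530.8, 305.8, 32.9, 17.2, 14.1) [531. 307.  50.]
r top (456.1, 143.2, 40.8, 25.1, -12.3) scene (455.4, 139.0, 30.1, 15.8, -12.3) [454. 143.  53.]
y top (625.5, 132.9, 41.3, 24.4, -18.1) scene (624.6, 130.2, 34.1, 19.8, -18.0) [623. 132.  51.]
rej (548.0, -296.0, 131.8, 76.6, -17.1) (545.4, -300.5, 132.0, 77.5, -17.1)
passgreen (510.1, -46.2, 104.0, 66.7, -18.4)
plate 592.5794067382812 -77.06634521484375 99.89969635009766 300.23162841796875 71.73062133789062
wrench [265. 285.   9.]
can [751. 276. 132.]
coup [ 365. -146.   60.]
ferr [733. 132.  42.]
driver [422. 318.  34.]
pad [604. -79. 163.]
floor [510. -50.  10.]
```

View pics/c1.png

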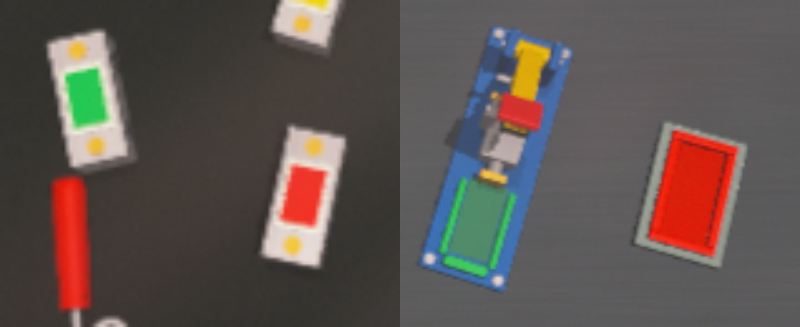

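The crop confirms bare aluminium blocks with a green tag on the left and a red tag on the right. The plate fits 300.2 x 99.9 mm and the tag heights come out at 48–53 mm, both as they should be. Red goes first, because its nest has the looser tolerance: grasp at about (456,141), yaw -12.3°.

```bash
python3 -m inch '[[260,261,0,0,0,-5],[260,261,0,0,0,-10],[260,261,0,0,0,-15],[260,261,0,0,0,-20],[260,261,0,0,0,-25],[260,261,0,0,0,-32],[380,611,0,0,0,-32],[380,611,0,0,0,-32],[380,611,0,0,0,-32],[380,611,0,0,0,-32],[380,611,0,0,0,-32],[380,611,0,0,0,-32],[236,752,0,0,0,-32],[236,752,0,0,0,-32],[236,752,0,0,0,-32],[236,752,0,0,0,-32],[236,752,0,0,0,-32],[236,752,-120,0,0,-32],[236,752,-120,0,0,-32],[236,752,-120,0,0,-32]]' 87 45
python3 - <<'E'
from h import *
p,d=ctrl.get_image("top");cv2.imwrite("pics/t1.png",cv2.resize(p[180:340,170:380],None,fx=3.5,fy=3.5)[:,:,::-1])
s=ctrl.get_state();print(s["joint_positions"],s["position"],s["tool_rot"])
E
```

```text
time: 2.6
position: [0.4537, 0.1378, 0.1126]
tool_rot: [3.121, -0.337, -0.015]
ft_force: [0.5, -0.3, 0.3]
grip_width: 1.003
grip_force: 0.0
[ 0.24547917  0.09147693 -0.61634831  1.99340171  0.05831751  1.07791939
 -2.1824151 ] [0.45613511 0.13895266 0.11565396] [ 3.12305636 -0.33688917 -0.00625498]
```

View pics/t1.png

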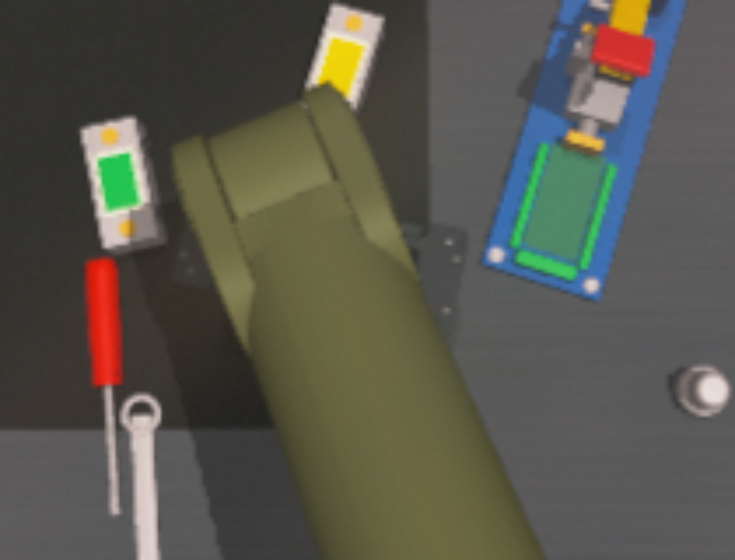

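The top camera sees the arm over the red block with the hand aligned across it at crop (320,260). The green block and nest are undisturbed, and the arm hides the grasp itself. I descend.

```bash
python3 -m inch '[[0,1,-40,0,0,0],[0,1,-70,0,0,0],[0,1,-87,0,0,0],[0,1,-87,0,0,0],[0,1,-87,0,0,0]]'
python3 -m inch '[[0,0,0,0,0,0],[0,0,0,0,0,0],[0,0,0,0,0,0],[0,0,0,0,0,0],[0,0,0,0,0,0],[0,0,0,0,0,0],[0,0,0,0,0,0]]' 30 45
python3 -m inch '[[0,0,20,0,0,0],[0,0,60,0,0,0],[0,0,110,0,0,0],[0,0,110,0,0,0],[0,0,110,0,0,0]]'
python3 - <<'E'
from h import *
p,d=ctrl.get_image("scene");cv2.imwrite("pics/s1.png",cv2.resize(p[120:280,180:400],None,fx=3.5,fy=3.5)[:,:,::-1])
s=ctrl.get_state();print(s["joint_positions"],s["position"],s["tool_rot"],s["ft_force"])
E
```

```text
time: 3.28
position: [0.4579, 0.1418, 0.0312]
tool_rot: [-3.123, 0.334, -0.004]
ft_force: [0.0, 0.4, -0.2]
grip_width: 1.002
grip_force: 0.0
time: 4.15
position: [0.4563, 0.1416, 0.0296]
tool_rot: [-3.124, 0.333, 0.0]
ft_force: [-0.3, 0.9, 0.5]
grip_width: 0.499
grip_force: 45.0
time: 4.78
position: [0.4549, 0.1407, 0.138]
tool_rot: [3.122, -0.334, -0.004]
ft_force: [-0.3, 0.3, -5.4]
grip_width: 0.502
grip_force: 45.0
[ 0.25852268  0.06279995 -0.62774301  1.97178154  0.04037374  1.12362542
 -2.16951719] [0.45452223 0.14069425 0.13742501] [ 3.12225512 -0.33348786 -0.00639995] [-0.01600538  0.47405111 -5.52117373]
```

View pics/s1.png

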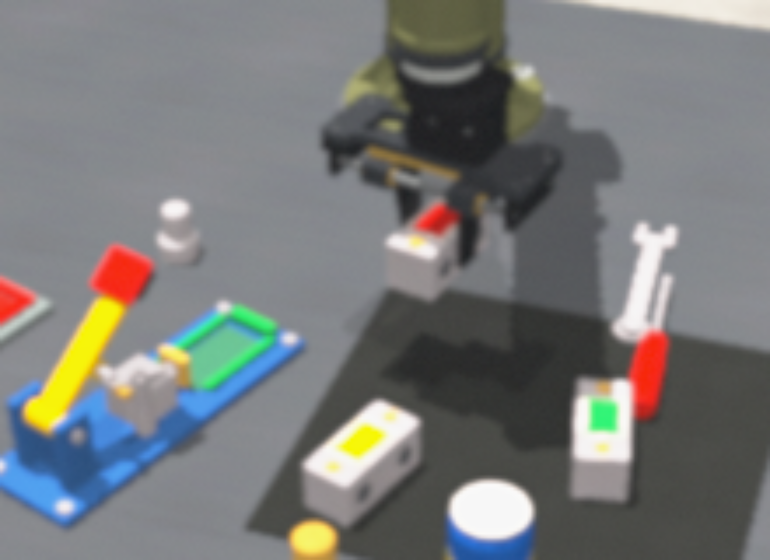

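The scene view shows the red block lifted level in the fingers at crop (425,250), with the yellow block, nest and others untouched. I carry it to the reject nest.

```bash
python3 -m inch '[[0,0,50,0,0,0],[0,0,80,0,0,0],[20,-60,80,0,0,0],[91,-440,80,0,0,-5],[91,-440,80,0,0,-5],[91,-440,80,0,0,-5],[91,-440,80,0,0,-5],[91,-440,80,0,0,-5],[91,-440,80,0,0,-5],[91,-440,80,0,0,-5],[91,-440,80,0,0,-5],[91,-440,30,0,0,-5],[91,-440,-30,0,0,-5],[91,-440,-70,0,0,-5],[91,-440,-70,0,0,-5],[91,-440,-70,0,0,-5]]'
python3 - <<'E'
from h import *
for n,b in(("scene",(120,260,80,290)),("top",(150,310,320,530))):
    p,d=ctrl.get_image(n);cv2.imwrite(f"pics/{n}2.png",p[:,:,::-1]);np.save(n+"2_d.npy",d)
a=cv2.imread("pics/scene2.png")[140:260,100:260];b=cv2.imread("pics/top2.png")[160:280,330:490]
cv2.imwrite("pics/c2.png",cv2.vconcat([cv2.resize(a,None,fx=3,fy=2.5),cv2.resize(b,None,fx=3,fy=2.5)])[:600])
s=ctrl.get_state();print(s["position"],s["tool_rot"],s["ft_force"])
E
```

```text
time: 6.82
position: [0.5488, -0.2975, 0.0713]
tool_rot: [3.107, -0.466, 0.004]
ft_force: [0.2, -0.5, -3.6]
grip_width: 0.503
grip_force: 45.0
[ 0.54937266 -0.2987465   0.0725291 ] [ 3.10501542 -0.46783696  0.00719694] [ 1.09913943 -0.71712759 -5.16401584]
```

View pics/c2.png

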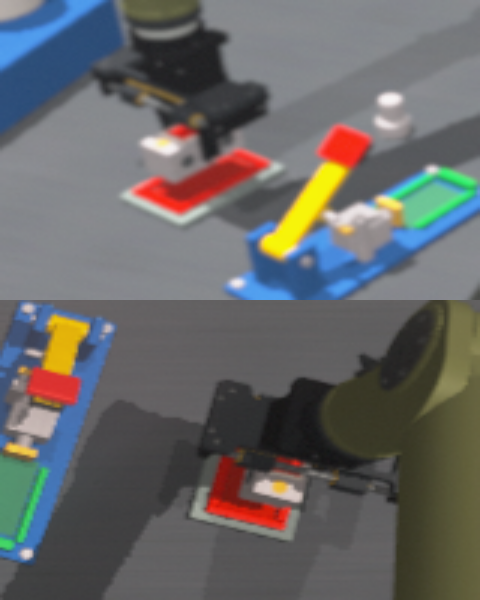

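The red block hangs level over the reject pocket, at scene crop (185,155) and top crop (275,487), lined up with the rails. I lower it.

```bash
python3 -m inch '[[-1,0,-12,0,0,0],[-1,0,-22,0,0,0],[-1,0,-28,0,0,0],[-1,0,-31,0,0,0],[-1,0,-33,0,0,0],[-1,0,-34,0,0,0],[-1,0,-34,0,0,0]]'
python3 - <<'E'
from h import *
s=ctrl.get_state();print(s["position"],s["ft_force"])
E
```

```text
time: 7.8
position: [0.5463, -0.2985, 0.0366]
tool_rot: [3.106, -0.469, -0.0]
ft_force: [-4.8, 2.0, 4.6]
grip_width: 0.503
grip_force: 45.0
[ 0.54628911 -0.29851926  0.03663759] [-4.83733899  2.04402915  4.56192017]
```

```bash
python3 -m inch '[[0,0,0,0,0,0],[0,0,0,0,0,0],[0,0,0,0,0,0],[0,0,0,0,0,0],[0,0,30,0,0,0],[0,0,80,0,0,0],[0,0,130,0,0,0],[0,0,200,0,0,0],[100,250,200,0,0,0],[100,250,200,0,0,0],[100,250,200,0,0,0],[100,250,200,0,0,0],[100,250,200,0,0,0]]' 80 45
python3 - <<'E'
from h import *
for n,b,z in(("top",(416,227),.055),("scene",(167,205),.055)):
    p,d=ctrl.get_image(n);cv2.imwrite(f"pics/{n}3.png",p[:,:,::-1])
    m=mask(p,"red")|mask(p,"red2")
    h=cv2.cvtColor(p,cv2.COLOR_RGB2HSV)
    wm=cv2.inRange(h,np.array((0,0,130)),np.array((180,70,255)))
    pr=proj(n,[[.547,-.297,.055]])[0].astype(int);print(n,pr)
    try: print("tag",rect(n,comp(m,pr,11),z),"white",rect(n,comp(wm,pr,32),z))
    except Exception as e: print(e)
a=cv2.imread("pics/scene3.png")[140:260,100:260];b=cv2.imread("pics/top3.png")[160:280,330:490]
cv2.imwrite("pics/c3.png",cv2.vconcat([cv2.resize(a,None,fx=3,fy=2.5),cv2.resize(b,None,fx=3,fy=2.5)]))
E
```

```text
time: 9.43
position: [0.6473, -0.0419, 0.2358]
tool_rot: [-3.105, 0.457, -0.001]
ft_force: [-0.5, 0.2, -0.3]
grip_width: 0.922
grip_force: 0.0
top [421 223]
tag (548.3, -309.5, 31.2, 11.0, 6.6) white (550.0, -307.8, 106.2, 49.8, -15.8)
scene [165 200]
tag (546.2, -301.5, 30.2, 17.1, -18.1) white (527.8, -312.0, 352.1, 199.3, 38.3)
```

View pics/c3.png

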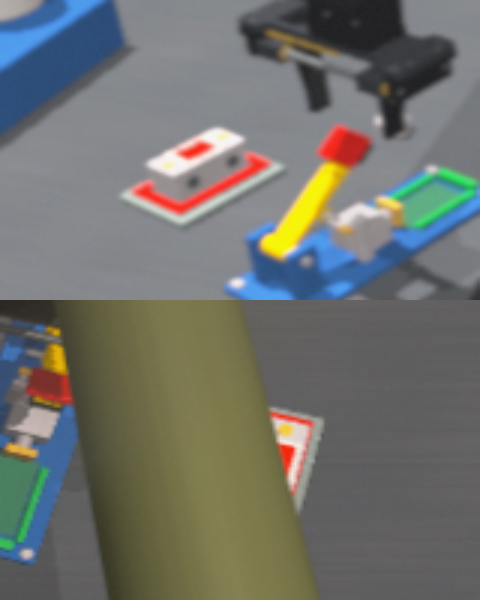

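The red block sits flat inside the red rails at scene crop (195,158). Its tag is within 1 mm of the nest centre in the same camera. Now to green; I first cross-check the pass nest in the scene view while moving.

```bash
python3 -m inch '[[-115,356,0,0,0,8],[-115,356,0,0,0,16],[-115,356,0,0,0,24],[-115,356,0,0,0,30],[-115,356,0,0,0,30],[-115,356,0,0,0,30],[-115,356,-50,0,0,30],[-115,356,-110,0,0,30],[-115,356,-150,0,0,30],[-115,356,-150,0,0,30],[-115,356,-150,0,0,30]]' 87 45
python3 - <<'E'
from h import *
s=ctrl.get_state();print(s["position"],s["tool_rot"],s["joint_positions"])
im=cv2.imread("pics/scene0.png")[:,:,::-1].copy()
b=mask(im,"blue");w=np.zeros_like(b);cv2.circle(w,(225,232),55,255,-1);w[:212,:215]=0
g=comp(mask(im,"green"),(245,222),35)
print("green scene",rect("scene",g,.014))
c=proj("scene",[[.510-.0005,-.0462,.014]]);print(c)
b&=w;hull=cv2.findNonZero(b)[:,0];P=(ray("scene",hull,.010)[:,:2]*1000)
# nest-frame extents (yaw -18.3 about seat estimate)
a=np.radians(-18.3);R=np.array([[np.cos(a),np.sin(a)],[-np.sin(a),np.cos(a)]])
Q=(P-[515.5,-53.5])@R.T
print("plate scene nest-x min",np.percentile(Q[:,0],.2).round(1),"y range",np.percentile(Q[Q[:,0]<30][:,1],[.5,99.5]).round(1))
im=cv2.imread("pics/top0.png")[:,:,::-1].copy();g=comp(mask(im,"green"),(331,240),40)
for n,i in(("top",im),("scene",cv2.imread("pics/scene0.png")[:,:,::-1].copy())):
    g=comp(mask(i,"green"),(331,240) if n=="top" else (245,222),40)
    P=ray(n,cv2.findNonZero(g)[:,0],.018)[:,:2]*1000;Q=(P-[515.5,-53.5])@R.T
    print(n,"green ext x",np.percentile(Q[:,0],[.3,99.7]).round(1),"y",np.percentile(Q[:,1],[.5,99.5]).round(1))
E
```

```text
time: 10.9
position: [0.5331, 0.3066, 0.0873]
tool_rot: [-3.122, -0.347, -0.004]
ft_force: [0.4, 0.0, 0.5]
grip_width: 0.998
grip_force: 0.0
[0.53313163 0.30662287 0.08734713] [-3.12212894 -0.34715173 -0.00388013] [-0.07333435  0.42691871 -0.60884308  1.69493785  0.2698348   1.10220201
 -2.11186794]
green scene (506.5, -48.9, 115.6, 69.8, -17.9)
[[243.28711024 219.20750634]]
plate scene nest-x min -54.3 y range [-46.3  57.7]
top green ext x [-59.6  42.8] y [-27.4  38.3]
scene green ext x [-63.5  49.1] y [-29.1  40. ]
```

Run:
```python
from h import *
a=np.radians(-18.3);R=np.array([[np.cos(a),np.sin(a)],[-np.sin(a),np.cos(a)]])
for n,px in(("top",(331,240)),("scene",(245,222))):
    im=cv2.imread(f"pics/{n}0.png")[:,:,::-1].copy()
    im=cv2.resize(im,None,fx=4,fy=4,interpolation=cv2.INTER_CUBIC)
    for col,z in(("green",.018),("blue",.010)):
        m=mask(im,col);v=cv2.findNonZero(m)[:,0]
        P=ray(n,(v+.5)/4-.5,z)[:,:2]*1000;Q=(P-[515.5,-53.5])@R.T
        for lo in (-66,-50,-30,-10,10,30,70,100,200):
            s=Q[(Q[:,0]>lo)&(Q[:,0]<lo+10)&(abs(Q[:,1]-3)<60)]
            if len(s)>20:
                e=np.percentile(s[:,1],[.5,99.5]);print(n,col,lo,e.round(1),"mid",e.mean().round(1))
```

```text
top green -66 [-19.1  30.2] mid 5.6
top green -50 [-27.4  38.3] mid 5.4
top green -30 [-27.4  38.4] mid 5.5
top green -10 [-27.2  38.2] mid 5.5
top green 10 [-27.5  38.2] mid 5.3
top green 30 [-27.6  38.1] mid 5.3
top blue -66 [-44.3  55.1] mid 5.4
top blue -50 [-44.2  55.3] mid 5.5
top blue -30 [-44.   55.3] mid 5.6
top blue -10 [-44.2  54.9] mid 5.4
top blue 10 [-44.   54.9] mid 5.5
top blue 30 [-43.8  54.7] mid 5.5
top blue 70 [-43.6  53.6] mid 5.0
top blue 100 [-43.9  51. ] mid 3.6
top blue 200 [-43.8  54.1] mid 5.1
scene green -66 [-26.4  27. ] mid 0.3
scene green -50 [-29.6  36.2] mid 3.3
scene green -30 [-29.   39.9] mid 5.4
scene green -10 [-28.9  39.5] mid 5.3
scene green 10 [-28.9  39.6] mid 5.3
scene green 30 [ 6.  40.4] mid 23.2
scene blue -66 [24.8 55.6] mid 40.2
scene blue -50 [-45.9  58. ] mid 6.0
scene blue -30 [-46.2  58. ] mid 5.9
scene blue -10 [-46.   58.1] mid 6.1
scene blue 10 [35.2 58.3] mid 46.8
scene blue 30 [-44.7  58.1] mid 6.7
scene blue 70 [24.8 58.2] mid 41.5
scene blue 100 [-46.1  58.6] mid 6.2
scene blue 200 [-45.6  58.1] mid 6.3
```

Row slices put the nest's centre line consistently at +5.4 mm across, with yaw -18.3°. The minAreaRect result was skewed. Seat is about (518,-48.7). Grasping green.

```bash
python3 -m inch '[[0,0,-25,0,0,0],[0,0,-45,0,0,0],[0,0,-56,0,0,0],[0,0,-56,0,0,0],[0,0,-56,0,0,0]]'
python3 -m inch '[[0,0,0,0,0,0],[0,0,0,0,0,0],[0,0,0,0,0,0],[0,0,0,0,0,0],[0,0,0,0,0,0],[0,0,0,0,0,0],[0,0,0,0,0,0]]' 30 55
python3 -m inch '[[0,0,15,0,0,0],[0,0,60,0,0,0],[0,0,110,0,0,0],[0,0,170,0,0,0],[0,0,170,0,0,0]]'
```

```text
time: 11.52
position: [0.5318, 0.3079, 0.0304]
tool_rot: [-3.121, -0.351, -0.002]
ft_force: [0.9, 0.8, 0.6]
grip_width: 0.998
grip_force: 0.0
time: 12.4
position: [0.5312, 0.3076, 0.0296]
tool_rot: [-3.122, -0.351, 0.0]
ft_force: [-0.4, -0.1, 0.2]
grip_width: 0.5
grip_force: 55.0
time: 13.02
position: [0.5336, 0.3096, 0.2059]
tool_rot: [-3.118, -0.35, -0.015]
ft_force: [0.2, 0.1, -6.4]
grip_width: 0.505
grip_force: 55.0
```

```bash
python3 -m inch '[[-37,-349,0,0,0,-6],[-37,-349,0,0,0,-13],[-37,-349,0,0,0,-20],[-37,-349,0,0,0,-27],[-37,-349,0,0,0,-31],[-37,-349,0,0,0,-31],[-37,-349,0,0,0,-31],[-37,-349,-40,0,0,-31],[-37,-349,-90,0,0,-31],[-37,-349,-125,0,0,-31],[-37,-349,-125,0,0,-31],[-37,-349,-125,0,0,-31]]'
python3 - <<'E'
from h import *
for n in("scene","top"):
    p,d=ctrl.get_image(n);cv2.imwrite(f"pics/{n}4.png",p[:,:,::-1]);np.save(n+"4_d.npy",d)
s=ctrl.get_state();print(s["position"],s["tool_rot"],s["ft_force"])
a=cv2.imread("pics/scene4.png")[140:270,160:300];b=cv2.imread("pics/top4.png")[160:290,260:400]
cv2.imwrite("pics/c4.png",cv2.hconcat([cv2.resize(a,(400,371),interpolation=2),cv2.resize(b,(400,371),interpolation=2)]))
E
```

```text
time: 14.52
position: [0.495, -0.0409, 0.0755]
tool_rot: [-3.102, 0.495, -0.002]
ft_force: [-0.2, -0.5, -5.5]
grip_width: 0.5
grip_force: 55.0
[ 0.49588022 -0.04137467  0.0764553 ] [-3.10208607  0.49599684 -0.00533458] [-0.40928904 -0.09353767 -5.29423552]
```

View pics/c4.png

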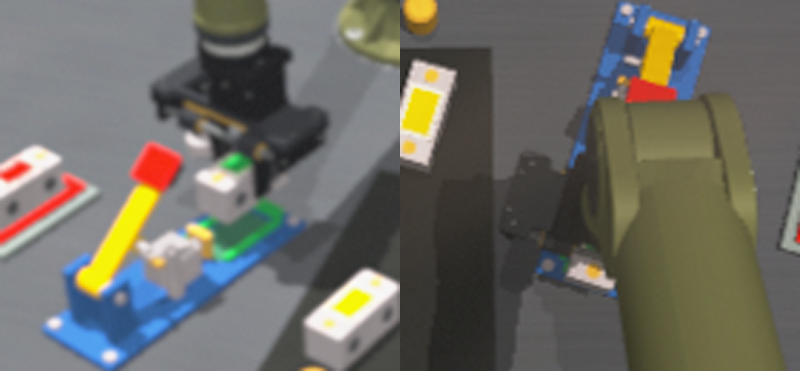

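The scene crop shows the green block level above the pocket at (225,190), plunger clear ahead at (200,240); in the top view the arm hides most of it. I compare block and rails across the nest using one camera.

Run:
```python
from h import *
o=np.array([.5181,-.0487,.010]);a=np.radians(-18.3)
Rn=np.array([[np.cos(a),np.sin(a),0],[-np.sin(a),np.cos(a),0],[0,0,1]])
def inv(n,v,axis,val):
    "rays of pixels met with nest-frame plane axis=val (mm)"
    c=ctrl.camera_params(n);d=np.c_[v,np.ones(len(v))]@np.linalg.inv(c["mtx"]).T@c["T"][:3,:3].T@Rn.T
    q=Rn@(c["T"][:3,3]-o);return 1000*(q+d*((val/1000-q[axis])/d[:,axis])[:,None])
n="scene";im=cv2.imread("pics/scene4.png")[:,:,::-1].copy();D=np.load("scene4_d.npy")
# depth cloud in nest frame
v,u=np.mgrid[0:420,0:560];c=ctrl.camera_params(n)
X=np.stack([u,v,np.ones_like(u)],-1).reshape(-1,3)@np.linalg.inv(c["mtx"]).T*D.reshape(-1,1)
X=((X@c["T"][:3,:3].T+c["T"][:3,3])-o)@Rn.T*1000
hsv=cv2.cvtColor(im,cv2.COLOR_RGB2HSV).reshape(-1,3);w=(hsv[:,1]<60)&(hsv[:,2]>110)
f=w&(abs(X[:,1])<40)&(X[:,0]>-10)&(X[:,0]<40)&(X[:,2]>30)&(X[:,2]<95)
P=X[f];print("front pts",len(P),"x",np.percentile(P[:,0],[2,50,98]).round(1),"y",np.percentile(P[:,1],[1,99]).round(1),"z",np.percentile(P[:,2],[1,99]).round(1))
# end face brightness along rows, on plane x=+24
big=cv2.cvtColor(im,cv2.COLOR_RGB2GRAY)
for z in(58,68,78):
    ys=np.arange(-36,40,2.);W=np.c_[np.full(len(ys),26.),ys,np.full(len(ys),z)]/1000@Rn+o
    px=proj(n,W).astype(np.float32);print(z,cv2.remap(big,px[None,:,0],px[None,:,1],1)[0].tolist())
# rails from top faces z=8: green along x=-10..-30
for x in(-20,-40):
    ys=np.arange(-44,46,2.);W=np.c_[np.full(len(ys),x),ys,np.full(len(ys),8.)]/1000@Rn+o
    px=proj(n,W).astype(np.float32)
    im0=cv2.imread("pics/scene0.png")[:,:,::-1].astype(np.float32)
    print(x,cv2.remap(im0[:,:,1]-im0[:,:,2],px[None,:,0],px[None,:,1],1)[0].round().astype(int).tolist())
```

```text
front pts 280 x [-7.4 22.5 30.8] y [-21.6  24.4] z [40.4 87.7]
58 [125, 123, 123, 126, 130, 133, 137, 141, 144, 146, 146, 147, 147, 146, 147, 147, 146, 146, 146, 145, 145, 146, 146, 146, 146, 146, 144, 143, 141, 138, 137, 136, 137, 137, 133, 128, 120, 109]
68 [137, 136, 135, 133, 135, 136, 139, 142, 144, 146, 146, 146, 146, 147, 147, 146, 146, 146, 145, 146, 146, 146, 146, 147, 147, 146, 146, 145, 143, 141, 138, 133, 129, 125, 122, 121, 122, 126]
78 [138, 138, 141, 145, 155, 165, 175, 185, 191, 193, 194, 192, 192, 195, 193, 191, 189, 191, 191, 189, 189, 189, 190, 186, 184, 178, 173, 165, 155, 146, 143, 138, 133, 126, 117, 105, 92, 87]
-20 [-54, -58, -50, -26, 5, 38, 67, 88, 93, 80, 58, 35, 21, 20, 23, 31, 38, 42, 45, 47, 47, 47, 46, 46, 48, 48, 47, 46, 46, 48, 53, 61, 72, 85, 97, 108, 112, 107, 73, 33, -11, -50, -70, -78, -82]
-40 [-49, -52, -42, -17, 15, 47, 68, 82, 75, 55, 34, 15, 0, -5, -11, -13, -14, -12, -15, -17, -22, -17, -16, -17, -23, -18, -16, -16, -18, -17, -4, 8, 31, 55, 83, 105, 99, 90, 41, -7, -40, -68, -72, -72, -71]
```

Run:
```python
from h import *
o=np.array([.5181,-.0487,.010]);a=np.radians(-18.3)
Rn=np.array([[np.cos(a),np.sin(a),0],[-np.sin(a),np.cos(a),0],[0,0,1]])
def line(im,P):
    px=proj("top",np.array(P)/1000@Rn+o).astype(np.float32);return cv2.remap(im,px[None,:,0],px[None,:,1],1)[0].round().astype(int).tolist()
g=cv2.imread("pics/top4.png")[:,:,1].astype(np.float32);bl=cv2.imread("pics/top4.png")[:,:,0].astype(np.float32)
i0=cv2.imread("pics/top0.png").astype(np.float32)
z=84.5
ys=np.arange(-36,37,2.)
for x in(-72,-68,-64): print("blk x",x,line(g,[(x,y,z) for y in ys]))
xs=np.arange(-90,-40,2.)
for y in(8,2,-4): print("blk y",y,line(g,[(x,y,z) for x in xs]))
ys=np.arange(-44,46,2.)
for x in(-20,10): print("rail",x,line(i0[:,:,1]-i0[:,:,0],[(x,y,8) for y in ys]))
print("lip",line(i0[:,:,1]-i0[:,:,0],[(x,0,12) for x in np.arange(-80,-40,2.)]))
import sys
cv2.imwrite("pics/c5.png",cv2.resize(cv2.imread("pics/top4.png")[235:275,300:360],None,fx=10,fy=10,interpolation=2))
```

```text
blk x -72 [67, 66, 65, 64, 62, 66, 77, 95, 121, 145, 154, 167, 168, 158, 153, 162, 169, 154, 147, 153, 164, 154, 146, 150, 162, 157, 142, 142, 148, 131, 96, 73, 69, 67, 65, 64, 71]
blk x -68 [70, 68, 66, 65, 63, 62, 66, 94, 164, 189, 196, 193, 196, 196, 196, 193, 189, 185, 183, 184, 186, 186, 188, 191, 191, 188, 185, 187, 169, 136, 99, 89, 80, 69, 64, 66, 76]
blk x -64 [72, 70, 68, 67, 65, 64, 64, 90, 126, 140, 132, 135, 153, 180, 192, 188, 181, 177, 178, 179, 180, 182, 187, 189, 190, 187, 182, 168, 144, 114, 99, 90, 82, 68, 64, 66, 69]
blk y 8 [85, 85, 79, 65, 62, 63, 71, 83, 104, 146, 183, 188, 189, 187, 185, 183, 155, 121, 105, 97, 86, 74, 70, 70, 70]
blk y 2 [84, 85, 81, 73, 67, 64, 74, 86, 96, 153, 181, 184, 180, 179, 178, 176, 133, 110, 100, 94, 79, 73, 72, 63, 56]
blk y -4 [84, 84, 85, 84, 82, 79, 82, 86, 109, 169, 187, 189, 186, 181, 179, 160, 121, 103, 96, 89, 74, 68, 65, 64, 64]
rail -20 [-66, -66, -65, -65, -65, -3, 58, 103, 93, 58, -1, 4, 19, 33, 33, 33, 32, 32, 32, 33, 34, 33, 33, 32, 32, 33, 34, 35, 35, 35, 35, 35, 34, 11, 9, 59, 93, 97, 61, -11, -57, -65, -66, -65, -66]
rail 10 [-63, -63, -63, -63, -60, -2, 58, 99, 90, 53, -1, 2, 18, 31, 31, 31, 32, 32, 33, 33, 34, 34, 34, 34, 34, 33, 34, 34, 33, 33, 34, 34, 36, 17, 11, 56, 91, 97, 62, -6, -55, -64, -64, -64, -65]
lip [-1, -1, 0, -2, -7, -39, -56, -58, -41, 12, 72, 96, 102, 103, 105, 43, -13, -16, 10, 30]
```

View pics/c5.png

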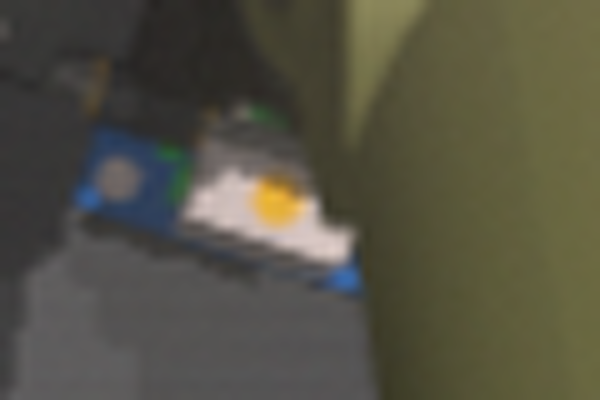

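In the crop the tail of the block (270,210) is visible with both sides. In the top camera the block centre is about +0.7 mm across from the rail centre and its tail is at x=-72. That is good enough against the ±3 mm clearance. I lower to just above the lip, then advance.

```bash
python3 -m inch '[[0,0,-12,0,0,0],[0,0,-20,0,0,0],[0,0,-23,0,0,0],[0,0,-23,0,0,0],[4.7,-1.6,-23,0,0,0],[9.5,-3.1,-23,0,0,0],[13.3,-4.4,-23,0,0,0],[13.3,-4.4,-23,0,0,0]]'
python3 -m inch '[[1.9,-0.6,0,0,0,0],[3.8,-1.3,0,0,0,0],[5.7,-1.9,0,0,0,0],[7.1,-2.3,0,0,0,0],[7.1,-2.3,0,0,0,0],[7.1,-2.3,0,0,0,0]]'
python3 -c "
from h import *
s=ctrl.get_state();print(s['position'],s['tool_rot'],s['ft_force'],s['torque'])"
```

```text
time: 15.62
position: [0.5081, -0.0461, 0.0517]
tool_rot: [-3.102, 0.497, -0.0]
ft_force: [0.0, 0.4, -5.4]
grip_width: 0.5
grip_force: 55.0
time: 16.38
position: [0.5129, -0.0477, 0.0513]
tool_rot: [3.102, -0.496, -0.006]
ft_force: [-5.7, 2.2, -1.0]
grip_width: 0.498
grip_force: 55.0
[ 0.51294776 -0.04773234  0.05126443] [ 3.10194569 -0.49608679 -0.0063572 ] [-5.73207548  2.24508511 -1.03029871] [ 0.3790279  1.1016548 -0.0396619]
```

```bash
python3 -m inch '[[0,0,2,0,0,0],[0,0,2,0,0,0],[0,0,2,0,0,0]]' - 60
python3 - <<'E'
from h import *
p,d=ctrl.get_image("scene");cv2.imwrite("pics/c6.png",cv2.resize(p[165:245,195:285],None,fx=7,fy=7,interpolation=2)[:,:,::-1])
s=ctrl.get_state();print(s['position'],s['ft_force'],s['torque'])
E
```

```text
time: 16.75
position: [0.5116, -0.0474, 0.052]
tool_rot: [-3.102, 0.496, 0.011]
ft_force: [-4.8, 1.6, -7.1]
grip_width: 0.497
grip_force: 60.0
[ 0.51165857 -0.04736107  0.05204776] [-4.39759063  1.09336346 -6.95337205] [0.52048142 1.2162558  0.0086013 ]
```

View pics/c6.png

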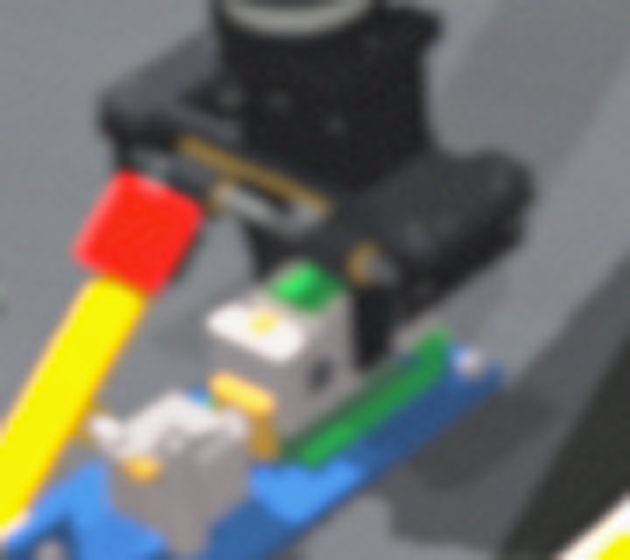

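The crop shows the block level against the brass plunger at (240,395) and above the lip. The fz change is only plunger friction. I push on toward the bottom.

```bash
python3 -m inch '[[1.9,-0.6,0,0,0,0],[3.8,-1.3,0,0,0,0],[5.7,-1.9,0,0,0,0],[5.7,-1.9,0,0,0,0],[5.7,-1.9,0,0,0,0],[5.7,-1.9,0,0,0,0]]'
python3 -c "
from h import *
s=ctrl.get_state();print(s['position'],s['tool_rot'],s['ft_force'],s['torque'])"
```

```text
time: 17.55
position: [0.5168, -0.0491, 0.052]
tool_rot: [-3.102, 0.496, 0.013]
ft_force: [-6.0, 2.6, -5.5]
grip_width: 0.499
grip_force: 60.0
[ 0.51682513 -0.04909482  0.05198128] [-3.10214611  0.49574398  0.01261451] [-5.98118086  2.6083233  -5.52973387] [ 0.61058519  1.49311377 -0.02223422]
```

```bash
python3 -m inch '[[1,-0.3,0,0,0,0],[1.9,-0.6,0,0,0,0],[1.9,-0.6,0,0,0,0],[1.9,-0.6,0,0,0,0]]'
python3 -c "
from h import *
s=ctrl.get_state();print(s['position'],s['tool_rot'],s['ft_force'],s['torque'])"
python3 -m inch '[[1,-0.3,0,0,0,0],[1,-0.3,0,0,0,0],[1,-0.3,0,0,0,0]]'
python3 -c "
from h import *
s=ctrl.get_state();print(s['position'],s['tool_rot'],s['ft_force'],s['torque'])"
```

```text
time: 18.05
position: [0.5186, -0.0496, 0.052]
tool_rot: [-3.102, 0.496, 0.013]
ft_force: [-7.3, 2.0, -4.3]
grip_width: 0.503
grip_force: 60.0
[ 0.51856234 -0.04963208  0.05199192] [-3.10219989  0.49568261  0.01317143] [-7.33460215  2.03101872 -4.33008599] [ 0.60294822  1.577571   -0.02910196]
time: 18.42
position: [0.5195, -0.0499, 0.052]
tool_rot: [3.102, -0.496, -0.014]
ft_force: [-8.0, 2.0, -4.3]
grip_width: 0.501
grip_force: 60.0
[ 0.51947057 -0.04994051  0.05198461] [ 3.10217161 -0.49565656 -0.01350329] [-7.98880813  2.03027221 -4.33500844] [ 0.63206754  1.66552171 -0.06056922]
```

```bash
python3 -m inch '[[0.9,-0.3,0,0,0,0],[0.9,-0.3,0,0,0,0],[0.9,-0.3,0,0,0,0]]'
python3 -c "
from h import *
s=ctrl.get_state();print(s['position'],s['tool_rot'],s['ft_force'],s['torque'])"
```

```text
time: 18.8
position: [0.5203, -0.0502, 0.052]
tool_rot: [3.102, -0.496, -0.014]
ft_force: [-7.4, 2.3, -3.5]
grip_width: 0.503
grip_force: 60.0
[ 0.52031038 -0.0502109   0.05202093] [ 3.10217678 -0.49567414 -0.01372102] [-7.40137456  2.29366732 -3.4623499 ] [ 6.03994228e-01  1.65300750e+00 -1.54117251e-04]
```

```bash
for i in 1 2; do python3 -m inch '[[0.9,-0.3,0,0,0,0],[0.9,-0.3,0,0,0,0],[0.9,-0.3,0,0,0,0]]' | grep -E 'pos|ft'; done
```

```text
position: [0.521, -0.0505, 0.052]
ft_force: [-8.1, 1.9, -4.8]
position: [0.521, -0.0505, 0.0519]
ft_force: [-11.5, 3.6, -0.8]
```

The plunger bottomed at TCP x=0.521, where the force jumped to 12 N. I lower with checks.

```bash
python3 -m inch '[[0,0,-2,0,0,0],[0,0,-4,0,0,0],[0,0,-4,0,0,0]]' | grep -E 'pos|ft|rot';  python3 -m inch '[[0,0,-2,0,0,0],[0,0,-4,0,0,0],[0,0,-4,0,0,0]]' | grep -E 'pos|ft|rot'
```

```text
position: [0.521, -0.0503, 0.0484]
tool_rot: [3.102, -0.495, -0.018]
ft_force: [-13.1, 4.0, 2.3]
position: [0.521, -0.0502, 0.0445]
tool_rot: [3.102, -0.495, -0.017]
ft_force: [-13.3, 5.2, 2.3]
```

```bash
python3 -m inch '[[0,0,-2,0,0,0],[0,0,-4,0,0,0],[0,0,-4,0,0,0]]' | grep -E 'pos|ft|rot';  python3 -m inch '[[0,0,-2,0,0,0],[0,0,-3,0,0,0],[0,0,-3,0,0,0]]' | grep -E 'pos|ft|rot'
```

```text
position: [0.5211, -0.0501, 0.0405]
tool_rot: [-3.102, 0.495, 0.017]
ft_force: [-12.4, 3.5, 2.3]
position: [0.521, -0.0501, 0.0375]
tool_rot: [3.102, -0.495, -0.017]
ft_force: [-12.3, 3.7, 2.7]
```

```bash
python3 -m inch '[[0,0,-1,0,0,0],[0,0,-1.5,0,0,0],[0,0,-1.5,0,0,0]]' | grep -E 'pos|ft|rot';  python3 -m inch '[[-2,0.6,0,0,0,0],[-4,1.3,0,0,0,0],[-4.7,1.6,0,0,0,0],[-4.7,1.6,0,0,0,0]]' | grep -E 'pos|ft|rot'
```

```text
position: [0.521, -0.05, 0.0366]
tool_rot: [3.102, -0.495, -0.018]
ft_force: [-15.0, 4.9, 7.5]
position: [0.5188, -0.0493, 0.0366]
tool_rot: [3.102, -0.496, -0.009]
ft_force: [-6.5, 2.4, -0.3]
```

```bash
python3 -m inch '[[-1,0.3,0,0,0,0],[-1.5,0.5,0,0,0,0],[-1.5,0.5,0,0,0,0]]' | grep -E 'pos|ft|rot';  python3 -m inch '[[0,0,0,0,0,0],[0,0,0,0,0,0],[0,0,0,0,0,0],[0,0,0,0,0,0],[0,0,20,0,0,0],[0,0,70,0,0,0],[-20,6,120,0,0,0],[-80,6,160,0,0,0],[-80,6,160,0,0,0],[-80,6,160,0,0,0]]' 75 | grep -E 'pos|ft|rot'
python3 - <<'E'
from h import *
ims=[]
o=np.array([.5181,-.0487,.010]);a=np.radians(-18.3)
for n,b in(("scene",(150,260,180,300)),("top",(170,280,290,410))):
    p,d=ctrl.get_image(n);cv2.imwrite(f"pics/{n}7.png",p[:,:,::-1])
    ims.append(cv2.resize(p[b[0]:b[1],b[2]:b[3]],(400,367),interpolation=2))
    px=proj(n,[[.5181,-.0487,.055]])[0].astype(int)
    try: print(n,rect(n,comp(mask(p,"green"),px,14),.055))
    except Exception as e: print(e)
cv2.imwrite("pics/c7.png",cv2.hconcat(ims)[:,:,::-1])
E
```

```text
position: [0.5186, -0.0492, 0.0366]
tool_rot: [-3.102, 0.496, 0.004]
ft_force: [-5.3, 1.9, -3.4]
position: [0.4401, -0.0442, 0.1974]
tool_rot: [3.101, -0.497, 0.003]
ft_force: [0.3, -0.3, -1.0]
scene (519.2, -53.0, 34.4, 20.5, -20.1)
top (542.3, -25.6, 27.7, 7.9, -19.7)
```

View pics/c7.png

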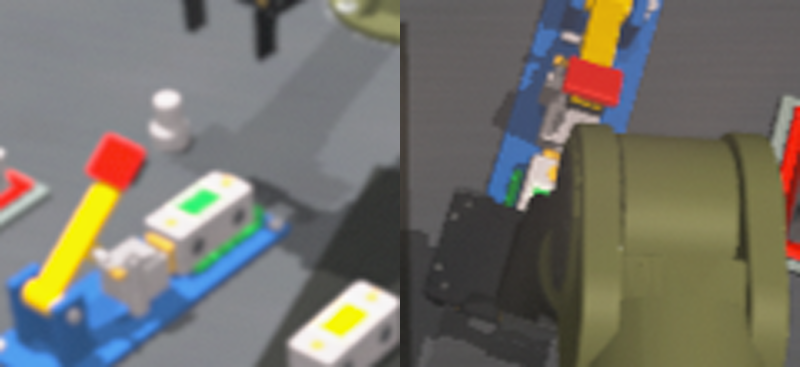

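Seated: in the scene crop (200,210) the block sits flat between the green lip and the plunger, lever still up with its pad at (118,162). Next I close the fingers and hover over the pad.

```bash
python3 -m inch '[[0,0,20,0,0,0],[60,-12,20,0,0,0],[120,-25,20,0,0,0],[172,-36.4,20,0,0,0],[172,-36.4,20,0,0,0],[172,-36.4,20,0,0,0],[172,-36.4,5,0,0,0],[172,-36.4,-8,0,0,0],[172,-36.4,-8,0,0,0]]' 0 20
python3 - <<'E'
from h import *
p,d=ctrl.get_image("scene");cv2.imwrite("pics/c8.png",cv2.resize(p[110:260,150:300],(600,600),interpolation=2)[:,:,::-1])
s=ctrl.get_state();print(s["position"],s["ft_force"],s["joint_positions"])
E
```

```text
time: 24.78
position: [0.6102, -0.0802, 0.1876]
tool_rot: [3.102, -0.496, -0.004]
ft_force: [0.0, -0.7, -0.2]
grip_width: 0.014
grip_force: 0.0
[ 0.61094079 -0.08023142  0.18854474] [ 0.95877204 -0.05325105  0.40815265] [ 0.39342884  0.30004573 -0.37135941  1.59272622  0.11278408  1.27118898
 -1.8844421 ]
```

View pics/c8.png

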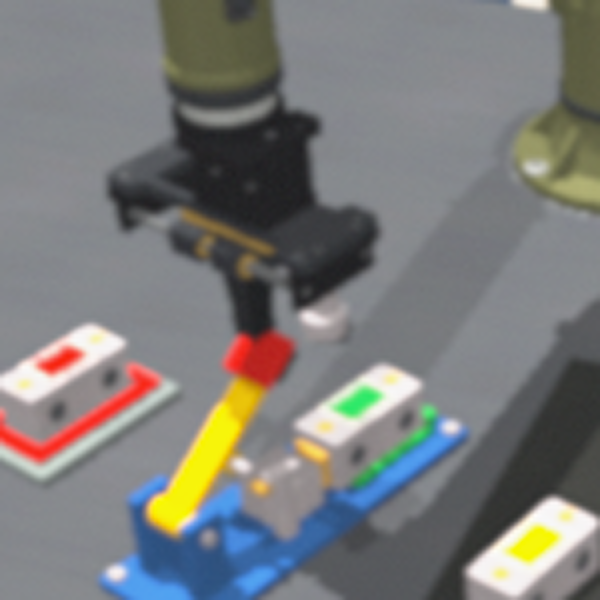

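The closed fingertips stand just over the red pad at (258,345); the green block is still seated. I press along the lever's arc.

```bash
python3 -m inch '[[0,0,-6,0,0,0],[0,0,-11,0,0,0],[-4,1.4,-17,0,0,0],[-8,2.7,-23,0,0,0],[-12.3,4.1,-29,0,0,0],[-12.3,4.1,-29,0,0,0]]' | grep -E 'pos|ft'
python3 -m inch '[[-3.5,1.2,-6,0,0,0],[-7,2.3,-12,0,0,0],[-10.4,3.5,-19,0,0,0],[-10.4,3.5,-19,0,0,0]]'| grep -E 'pos|ft'
```

```text
position: [0.5989, -0.0759, 0.1595]
ft_force: [0.3, 0.4, 2.0]
position: [0.5885, -0.0725, 0.1403]
ft_force: [-0.6, -0.1, 2.0]
```

```bash
python3 -m inch '[[-2.4,0.8,-7,0,0,0],[-4.8,1.6,-14,0,0,0],[-7.2,2.4,-21,0,0,0],[-7.2,2.4,-21,0,0,0]]' | grep -E 'pos|ft'
python3 -m inch '[[-1.6,0.5,-7,0,0,0],[-3.3,1,-14,0,0,0],[-3.3,1,-14,0,0,0]]'| grep -E 'pos|ft'
python3 -m inch '[[-0.8,0.3,-4,0,0,0],[-1.2,0.5,-7,0,0,0],[-1.2,0.5,-7,0,0,0]]'| grep -E 'pos|ft'
```

```text
position: [0.5821, -0.0703, 0.1208]
ft_force: [-1.3, -0.2, 5.9]
position: [0.5778, -0.0692, 0.1051]
ft_force: [0.4, 0.4, -0.1]
position: [0.5771, -0.0687, 0.0985]
ft_force: [1.1, 0.3, -0.3]
```

```bash
python3 -m inch '[[0,0,-2,0,0,0],[0,0,-3,0,0,0],[0,0,-4,0,0,0],[0,0,-4,0,0,0]]' | grep -E 'pos|ft'
python3 - <<'E'
from h import *
p,d=ctrl.get_image("scene");cv2.imwrite("pics/c9.png",cv2.resize(p[110:260,150:300],(600,600),interpolation=2)[:,:,::-1])
m=comp(mask(p,"red")|mask(p,"red2"),tuple(proj("scene",[[.5767,-.068,.082]])[0].astype(int)),22)
cy,cx=[v.mean() for v in np.nonzero(m)];print("pad px",cx,cy,"expected",proj("scene",[[.5767,-.0681,.082]]),m.sum())
E
```

```text
position: [0.5772, -0.0686, 0.0962]
ft_force: [-4.4, 0.1, 9.2]
pad px 225.35632183908046 215.10344827586206 expected [[225.95240453 212.65986545]] 87
```

The tip meets firm resistance at pad height +72 mm, exactly the "down" height, and the red pad is where it should be when down. I retreat and check by numbers only, since my picture quota is used up.

```bash
python3 -m inch '[[0,0,10,0,0,0],[0,0,60,0,0,0],[0,0,120,0,0,0],[-60,-60,150,0,0,0],[-100,-130,150,0,0,0],[-100,-190,150,0,0,0],[-100,-190,150,0,0,0],[-100,-190,150,0,0,0]]'
python3 - <<'E'
from h import *
for n in("scene","top"):
    p,d=ctrl.get_image(n)
    red=mask(p,"red")|mask(p,"red2");gr=mask(p,"green");ye=mask(p,"yellow")
    for nm,m,P,r in(("pad",red,(.5767,-.0681,.082),16),("gtag",gr,(.518,-.05,.055),12),("rtag",red,(.546,-.2985,.055),9),("ytag",ye,(.6255,.132,.048),14)):
        px=proj(n,[P])[0]
        try:
            c=comp(m,tuple(px.astype(int)),r);v=np.argwhere(c).mean(0)[::-1]
            print(n,nm,c.sum(),"px",v.round(1),"exp",px.round(1),"world",(ray(n,[v],P[2])[0]*1000).round(1), depthpt(n,d,v.round().astype(int)).round(0))
        except Exception as e: print(n,nm,"none")
E
```

```text
time: 28.88
position: [0.4759, -0.2628, 0.2453]
tool_rot: [3.099, -0.507, 0.001]
ft_force: [0.8, 0.6, 0.1]
grip_width: 0.002
grip_force: 0.0
scene pad 139 px [224.7 213.1] exp [226.  212.7] world [579.8 -70.7  82. ] [584. -67.  86.]
scene gtag 45 px [239.2 210.1] exp [240.2 210. ] world [519.5 -52.6  55. ] [519. -54.  55.]
scene rtag 31 px [164.5 199.8] exp [165.5 199.9] world [ 546.2 -302.    55. ] [ 553. -295.   60.]
scene ytag 57 px [283.1 245.5] exp [283.6 245.9] world [624.6 129.9  48. ] [625. 130.  47.]
top pad 220 px [339.8 212.5] exp [339.8 212.1] world [575.7 -67.9  82. ] [577. -69.  80.]
top gtag 137 px [332.3 234.5] exp [332.8 235. ] world [519.5 -48.8  55. ] [520. -48.  57.]
top rtag none
top ytag 128 px [266.7 198.5] exp [267.  198.4] world [625.3 132.8  48. ] [626. 132.  50.]
```

The lever stays down (pad at z=82 mm), green is flat at seat height, red is in place and yellow hasn't moved.

```bash
python3 -c "
from bench import ctrl
print(ctrl.close_job())"
```

```text
the job is handed in; nothing more can be done
None
```

I handed the job in at about 29 s; it returned no verdict. Before that, my measurements had green seated flat with the lever down, red in the reject nest (seen in one camera only) and yellow unmoved, but I did not re-measure the bystanders and viewed 12 pictures, over the limit of 10.

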